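# Put the spare gripper jaw away in the hasped chest

## Task

Put the spare gripper jaw that lies on the bench away: flip the chest's hasp outward off its staple and swing it up well past level, then raise the lid until it stands practically upright by itself, and set the jaw down gently on its foot in the empty pocket (the other pocket holds the jaw's twin). Leave the lid standing open and the hasp swung clear, and do not force the lid while the hasp is still on or knock over the yellow spool or the jar.

Things in the scene. Friction and masses are not known exactly. Their poses are not given: they have to be found in the camera images.
- chest: Fixed grey chest, 170 (x) by 270 (y) mm, body 110 mm high plus a 12 mm lid (upper face at 122.5 mm). Origin: centre of its underside; z up. Its front, with the hasp, faces its own -x; the lid is hinged along its rear (+x) top edge. Walls 5 mm; a wall at y = 0 makes two pockets with a rubber floor 55 mm above the bench, 55 mm below the rim.
- hasp (a joint): Turn of the steel hasp, rad: 0 = hanging down the chest's front, its slot over the staple; 1.57 = level, pointing straight out; grows as it swings out and up; stop at 2.8. Starts at 0 to 0.1. Its stiff hinge stays at any angle (about 1 N at the tab moves it). The staple, a loop 12.5 mm proud of the front, holds the slot's lower bar, and so the lid, down until the hasp has turned about 0.5.
- hasp_pivot (a point): Middle of the hasp's hinge axis, which runs along the chest's y: 4 mm in front of the chest's front face, 116 mm above the bench with the lid shut, at y = -60 mm in the chest. The strap is 36 mm wide, 4 mm thick and reaches 44 mm from the axis.
- hasp_tab (a point): Centre of the rolled end (9 mm diameter, 16 mm long along the chest's y) of the pull tab, 16 mm wide, bent squarely outward from the hasp's free end. At hasp 0 it is 28 mm forward of and 42 mm below the hinge axis, 74 mm above the bench. Can be pinched across its 16 mm from above and turns between the fingers. Site axes turn with the hasp.
- lid (a joint): Opening of the lid, rad: 0 = shut, 1.57 = upright, end stop 1.8. A stiff friction hinge: the lid stays wherever it is left; lifting it at the knob takes about 5 to 8 N.
- lid_hinge (a point): Middle of the lid's hinge axis, which runs along the chest's y: at the rear top edge, 85 mm behind the chest's centre, 110 mm above the bench.
- lid_knob (a point): Point to grip the dark steel lid knob: on the axis of its head (24 mm in diameter, from 18 to 36 mm above the lid; neck 14 mm), 27 mm above the lid's face. With the lid shut it is 120 mm in front of the lid's hinge and at y = +60 mm in the chest. The point turns with the lid.
- pocket (a point): Middle of the floor of the empty pocket (the one under the lid knob, +y half of the chest), 55 mm above the bench; axes as the chest's. The pocket is 160 mm (x) by about 127 mm (y), 55 mm deep; the point lies 5 mm forward of its middle.
- jaw: The spare gripper jaw, loose on the bench: plain aluminium, about 0.13 kg, like an upside-down T: foot 64 (its x) by 28 (its y) by 16 mm high, and on its middle an upright block 20 (x) by 28 (y) mm, reaching 46 mm high. Origin: centre of its underside, z up as it stands. Best pinched across the 28 mm of the upright block.
- twin: A second, identical jaw, standing in the other pocket (-y half of the chest, under the hasp). Not needed for the job.
- spool: Yellow plastic ring-shaped workpiece, 60 mm in diameter, 45 mm high, standing loose on the bench near the jaw. Origin: centre of its underside. To be left standing.
- jar: Small closed jar, 48 mm in diameter, 70 mm high, loose on the bench near the jaw. Origin: centre of its underside. To be left standing.
There are look-alikes about, which are no part of the job. What is shaped like the jaw but black or green is not meant.

How it is judged:
By the outcome, as a careful person would: the job done as asked, in the order asked, and still so for the second after the job is handed in, with the robot touching nothing.
It also fails if it takes over 64 s, if anything falls off the work surface, if the arm or the gripper's body presses on something with over 40 N, if the wrist force passes 120 N, or if a joint passes its speed limit or range.

## Robot

A 6-joint arm with a two-finger parallel gripper is mounted at the origin on the work surface. World frame = base frame: x ahead of the robot, y to its left, z up, the work surface at z = 0. Lengths are in m, angles in rad, forces in N, time in s.
With the tool pointing down it reaches from about 0.3 to 0.775 m from the base axis. Payload 14.6 kg.
Tool frame: the origin (TCP) lies at the very end of the fingers, on their centre line; the grasp point (between the pads) lies 19 mm behind it; z points along the fingers, y is the line along which they close (so a half turn about z gives the same grasp; the last joint's range is limited). The gripper opens to 94 mm and grips with 3 to 60 N. Pads are 16 mm wide; open, the fingers measure 119 mm over their backs; the gripper's body (75 mm by 177 mm) begins 78 mm behind the grasp point.
Start: joints at [1.139, 0.3, 1.521, -0, 1.321, -0.067], TCP at [0.196, 0.514, 0.205] pointing down, gripper open.
Joint ranges: [-3.03, 3.03], [-0.79, 2.21], [0.23, 2.52], [-1.04, 4.18], [0, 3.07], [-2.55, 2.55]. Speed limits (rad/s): [2.22, 2.22, 2.57, 3.14, 3.14, 3.14].

## Interface

Orientations are given as [roll, pitch, yaw] about the fixed x, y, z axes, in that order (R = Rz(yaw) Ry(pitch) Rx(roll)).
In Python, from station import ctrl gives the robot as it stands.
- The arm moves only by the shell command python3 -m pendant 'ROWS' [OPENING] [FORCE]. ROWS is JSON, a list of rows, each a list of 2 entries, a list of its own where there are three numbers: the shift along the world's x, y, z in cm, then the turn about the world's z in rad. A call has 1 to 20 rows; each row shifts and turns the commanded pose from where the row before left it; what a row does not reach is not made up. A row lasts 1/12 s, in which the tool goes at most 41.7 mm and 7.16 degrees, less where a joint would pass 70% of its speed; a pose out of reach is approached as far as the arm can. A call is refused whole if a number of a shift passes 4.17 or a number of a turn 0.125, either way. A call with a gripper value outside its range is refused whole. OPENING is the opening, from 0 (shut) to 1 (fully open), set as the call begins (- or left out, the last holds). The fingers move at their own pace and stop on an object; FORCE is the grip in N (left out, the last holds). Time passes only in rows, so rows that do not move let the fingers close. It gives the time, the measured TCP pose, the force, the opening and the grip force at its end, in the units of the state.
- ctrl.get_obs(): the state, without advancing time (a new reading comes with each control period).
- ctrl.camera(name): name is "side" or "top"; returns a dict with "color" (420x560x3 uint8, red, green, blue), "intrinsics" (3x3 intrinsics, pixels), "k1" (the pictures are not rectified: a ray, as slopes to the right and down, at radius r is drawn at 1 + k1 r^2 times it, then the intrinsics apply), "camera_from_world" (4x4, takes a point from world to camera coordinates). Camera axes: x right, y down, z forward; pixel columns grow to the right and rows downward; lengths in m; the calibration is good to about 2 mm. A picture is of the moment at which its call begins. There is no depth.
- ctrl.hand_in(): hands the job in; it is judged then, once.
The state is a dict: "time_s": time; "qpos": joint angles; "joint_vel": joint speeds; "tau": joint torques, N m; "ee_pos": TCP position; "eef_rot": TCP orientation; "force": force on the tool from outside, world axes, zero at the start; "moment": the same for the moment, N m; "grip_width": finger opening in m; "grip_force": force on a finger pad.
Only numpy, scipy, OpenCV 4.12 (cv2) and the standard library are available. Lean on these libraries where they do the work, as an engineer would, in place of code of your own. Each camera call takes 0.05 s, during which the arm holds its last target. There are 200 camera calls.

## Working session

There is one attempt and no reset: what is moved stays moved. The work goes in short steps, Python scripts to look and compute and a shell command to move; the robot and the scene stay as the last step left them, time stands still between calls to the robot, and variables do not carry over. Pictures are saved under pics/ and viewed, at most 10 in all, crops included, and the job is handed in when it is done.

```bash
ls; mkdir -p pics; python3 - <<'E'
from station import ctrl
import cv2,numpy as np
for n in("side","top"):
    c=ctrl.camera(n); cv2.imwrite(f"pics/{n}0.png",c["color"][:,:,::-1])
    M=np.linalg.inv(c["camera_from_world"]);print(n,c["intrinsics"].tolist(),c["k1"],M.round(3).tolist())
o=ctrl.get_obs();print(o)
E
```

```text
pics
side [[456.12218763729567, 0.0, 282.44687949723476], [0.0, 456.12218763729567, 209.28469376728796], [0.0, 0.0, 1.0]] -0.03484428037820397 [[0.998, -0.05, 0.049, 0.493], [-0.07, -0.776, 0.626, -0.606], [0.007, -0.628, -0.778, 0.804], [0.0, 0.0, 0.0, 1.0]]
top [[412.38353940396155, 0.0, 275.7377150370317], [0.0, 412.38353940396155, 209.27667773210274], [0.0, 0.0, 1.0]] 0.03354843921329226 [[-0.004, -0.984, 0.179, 0.398], [-1.0, 0.004, 0.003, -0.053], [-0.004, -0.179, -0.984, 0.853], [0.0, 0.0, 0.0, 1.0]]
{'time_s': 0.1, 'qpos': array([ 1.13935494e+00,  3.00411058e-01,  1.52151751e+00,  3.02967663e-05,
        1.32068338e+00, -6.66066282e-02]), 'joint_vel': array([-0.0017857 , -0.00218434, -0.00070875, -0.00091487,  0.00073075,
        0.0012982 ]), 'tau': array([ 2.20018235e-03, -5.32640290e+01, -3.53287268e+01,  7.10348622e-02,
        2.34081689e-02, -7.52117899e-05]), 'ee_pos': array([0.19613934, 0.5135912 , 0.20494615]), 'eef_rot': array([-3.14057757e+00, -9.71228613e-05,  2.77675033e+00]), 'force': array([ 0.07063782, -0.18096709,  0.1736989 ]), 'moment': array([ 0.02314215, -0.03758331,  0.00605364]), 'grip_force': 0.0, 'grip_width': 0.0942241500953256}
```

View pics/side0.png

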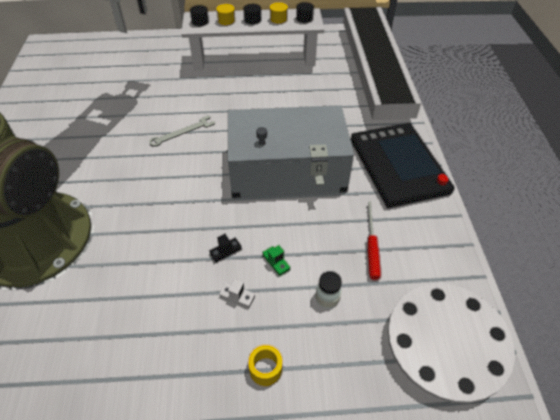

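View pics/top0.png

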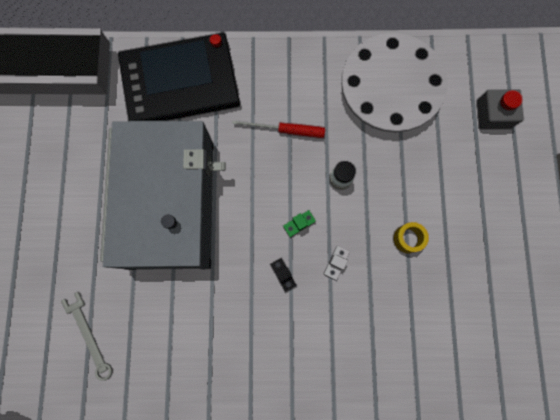

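The side view shows the chest at about (288,152), with its hasp tab at (320,180) and knob at (262,135). The jar is at (329,288) and the spool at (265,365). There are three jaw-shaped things in the top view: black (283,275), green (299,223) and bare silver (337,264). The silver one fits "plain aluminium". Next I'll confirm it in an enlarged crop and take measurements.

```bash
cat > h.py <<'E'
import numpy as np,cv2
from station import ctrl
def cam(n):
    return ctrl.camera(n)
def ray(c,uv):
    K=c["intrinsics"];d=(np.array(uv,float)-K[:2,2])/K[0,0];s=d.copy()
    for _ in range(20): s=d/(1+c["k1"]*(s@s))
    M=np.linalg.inv(c["camera_from_world"]);return M[:3,3],M[:3,:3]@np.r_[s,1]
def onz(c,uv,z):
    o,r=ray(c,uv);return o+r*(z-o[2])/r[2]
def tri(c1,p1,c2,p2):
    o1,r1=ray(c1,p1);o2,r2=ray(c2,p2)
    t=np.linalg.lstsq(np.c_[r1,-r2],o2-o1,rcond=None)[0]
    a,b=o1+t[0]*r1,o2+t[1]*r2;return (a+b)/2,np.linalg.norm(a-b)
def pix(c,P):
    q=c["camera_from_world"]@np.r_[P,1];s=q[:2]/q[2];s=s*(1+c["k1"]*(s@s));return s*c["intrinsics"][0,0]+c["intrinsics"][:2,2]
def blobs(m,a,off=(0,0)):
    n,l,st,ce=cv2.connectedComponentsWithStats(m.astype(np.uint8));return [(st[i,4],(ce[i]+off).round(1).tolist(),st[i,:4].tolist()) for i in range(1,n) if st[i,4]>=a]
E
python3 - <<'E'
from h import *
t=cam("top");s=cam("side");T=t["color"];S=s["color"]
a=cv2.resize(T[110:280,95:235],None,fx=3,fy=3,interpolation=2)
b=cv2.resize(T[200:300,260:360],None,fx=3.5,fy=3.5,interpolation=2)
c=cv2.resize(S[220:310,205:345],None,fx=2.5,fy=2.5,interpolation=2)
o=np.zeros((600,800,3),np.uint8);o[:a.shape[0],:a.shape[1]]=a;o[:350,430:780]=b;o[360:585,430:780]=c
cv2.imwrite("pics/crop1.png",o[:,:,::-1])
H=cv2.cvtColor(T,cv2.COLOR_RGB2HSV);hs=cv2.cvtColor(S,cv2.COLOR_RGB2HSV)
for p in[(150,190),(207,190),(195,160),(220,167),(168,221),(337,264),(320,230),(60,200)]:print(p,T[p[1],p[0]],H[p[1],p[0]])
for n,X,h in(("top",T,H),("side",S,hs)):
    print(n,"yellow",blobs((h[:,:,0]>18)&(h[:,:,0]<32)&(h[:,:,1]>150)&(h[:,:,2]>90),40))
    print("dark",blobs(X.max(2)<55,40))
m=np.zeros(T.shape[:2],bool);m[115:275,95:215]=1
print(blobs(m&(H[:,:,1]>25)&(H[:,:,2]>80)&(H[:,:,2]<150),500))
E
```

```text
(150, 190) [103 108 112] [103  20 112]
(207, 190) [27 26 28] [135  18  28]
(195, 160) [138 140 135] [ 42   9 140]
(220, 167) [137 141 134] [ 47  13 141]
(168, 221) [64 65 70] [115  22  70]
(337, 264) [163 161 163] [150   3 163]
(320, 230) [148 146 147] [165   3 148]
(60, 200) [102 105 110] [109  19 110]
top yellow [(np.int32(378), [412.5, 237.0], [398, 223, 30, 29])]
dark [(np.int32(5454), [54.5, 61.5], [0, 33, 111, 62]), (np.int32(8024), [179.4, 79.2], [118, 32, 122, 89]), (np.int32(92), [392.0, 42.9], [387, 38, 11, 11]), (np.int32(94), [364.2, 54.2], [359, 49, 12, 11]), (np.int32(94), [421.3, 53.5], [416, 49, 12, 10]), (np.int32(98), [434.9, 79.8], [430, 75, 11, 11]), (np.int32(92), [353.4, 80.6], [348, 76, 12, 10]), (np.int32(563), [490.4, 116.7], [477, 92, 43, 38]), (np.int32(150), [504.7, 108.0], [498, 97, 18, 18]), (np.int32(99), [366.3, 107.6], [361, 103, 12, 10]), (np.int32(107), [424.6, 107.1], [419, 102, 12, 11]), (np.int32(97), [396.1, 118.5], [391, 114, 11, 10]), (np.int32(1630), [201.5, 211.6], [120, 125, 96, 146]), (np.int32(354), [344.1, 171.9], [334, 162, 21, 21]), (n
[... 808 characters left out ...]
, [4, 127, 9, 12]), (np.int32(58), [261.4, 138.2], [257, 134, 9, 11]), (np.int32(6776), [32.1, 212.4], [0, 147, 82, 141]), (np.int32(47), [236.0, 194.6], [232, 192, 9, 6]), (np.int32(403), [224.5, 248.3], [211, 235, 30, 27]), (np.int32(350), [329.6, 282.7], [320, 272, 20, 22]), (np.int32(82), [437.6, 294.3], [432, 290, 12, 10]), (np.int32(87), [472.8, 304.2], [467, 299, 12, 11]), (np.int32(88), [409.6, 308.4], [404, 304, 12, 10]), (np.int32(104), [497.0, 333.6], [491, 328, 13, 12]), (np.int32(95), [403.9, 340.3], [399, 335, 11, 11]), (np.int32(125), [495.5, 367.7], [489, 362, 14, 12]), (np.int32(99), [426.6, 373.3], [421, 368, 12, 12]), (np.int32(127), [465.9, 385.4], [460, 379, 13, 13])]
[]
```

View pics/crop1.png

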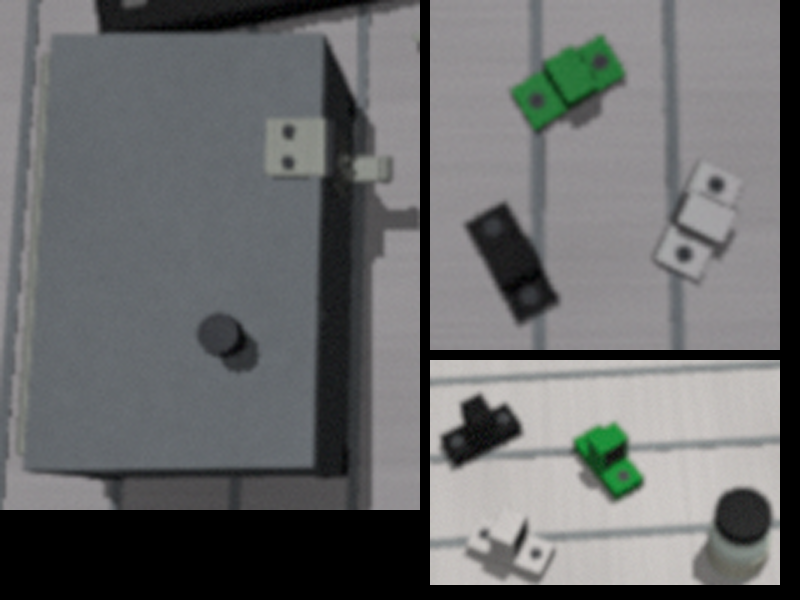

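The crop shows the silver jaw at top-view pixel (339,262), a plain T next to its green and black look-alikes, so that is the one to take. The lid corners, knob (168,221) and tab end (224,166) are also readable.

```bash
python3 - <<'E'
from h import *
t=cam("top");s=cam("side")
f=lambda x,y,k,ox,oy:((x+.5)/k-.5+ox,(y+.5)/k-.5+oy)
C=[onz(t,f(x,y,3,95,110),.1225)[:2] for x,y in((52,35),(322,37),(312,467),(22,468))]
C=np.array(C);print(C.round(4).tolist(),[np.linalg.norm(C[i]-C[(i+1)%4]).round(3) for i in range(4)],C.mean(0))
fr=C[2]-C[1];  # chest +y direction along front
re=C[3]-C[0]
yaw=[np.arctan2(v[1],v[0])-np.pi/2 for v in(fr,re)];print("yaw",yaw)
k=onz(t,f(219,334,3,95,110),.1585);print("knob",k)
tb=onz(t,f(386,168,3,95,110),.0775);print("tab",tb)
for y in [np.mean(yaw)]:
    R=np.array([[np.cos(y),-np.sin(y)],[np.sin(y),np.cos(y)]])
    print("chest from knob",k[:2]-R@[-35,60]*np.array(.001) if 0 else k[:2]-R@np.array([-.035,.06]),"from tab",tb[:2]-R@np.array([-.117,-.06]), "knobside",pix(s,[*k[:2],.1495]))
print("tab side pix",pix(s,[*tb[:2],.074]),"knob z158 side",pix(s,k))
j=onz(t,f(709-430,217,3.5,260,200),.046);h1=onz(t,f(716-430,184,3.5,260,200),.016);h2=onz(t,f(684-430,254,3.5,260,200),.016)
print("jaw",j,h1,h2,(h1+h2)/2,np.linalg.norm(h1-h2),"ang",np.arctan2(*(h1-h2)[1::-1]))
print("jaw in side",pix(s,[*j[:2],.046]))
print("jar",onz(t,(344.1,171.9),.07),"spool",onz(t,(412.5,237),.045))
S=s["color"]
cv2.imwrite("pics/s2.png",np.hstack([cv2.resize(S[120:200,220:360],None,fx=4,fy=4,interpolation=2)])[:,:,::-1])
E
```

```text
[[0.699, 0.2539], [0.6975, 0.0866], [0.4317, 0.085], [0.4322, 0.2535]] [np.float64(0.167), np.float64(0.266), np.float64(0.169), np.float64(0.267)] [0.56511222 0.16975434]
yaw [np.float64(-4.706449329443754), np.float64(-4.711176392761848)]
knob [0.50510814 0.13313283 0.1585    ]
tab [0.6261033  0.05131113 0.0775    ]
chest from knob [0.56498259 0.16834717] from tab [0.56568528 0.16809582] knobside [261.74284971 132.66291417]
tab side pix [320.22443789 182.1917433 ] knob z158 side [261.62440336 129.44543711]
jaw [ 0.44123444 -0.17341923  0.046     ] [ 0.461732   -0.18253476  0.016     ] [ 0.4218583  -0.16292563  0.016     ] [ 0.44179515 -0.17273019  0.016     ] 0.044434556375689147 ang -0.4570509431472347
jaw in side [236.09260757 285.06726729]
jar [ 0.61449139 -0.18458297  0.07      ] spool [ 0.488907   -0.31783138  0.045     ]
```

View pics/s2.png

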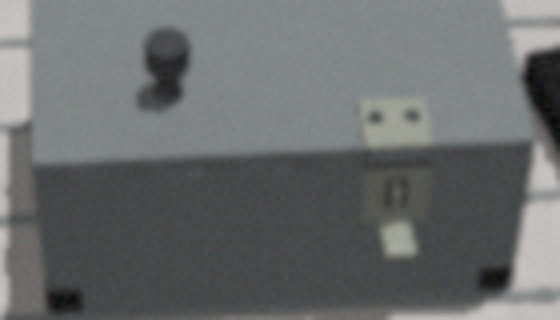

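Both views agree: the tab is predicted at side pixel (320,182) and seen there, and the knob at (262,132). That puts the chest at (0.565, 0.1685) with yaw about π/2. First move: over the tab, with the closing line along world x.

```bash
python3 -m pendant '[[[2.15,-2.31,0],-0.0603],[[2.15,-2.31,0],-0.0603],[[2.15,-2.31,0],-0.0603],[[2.15,-2.31,0],-0.0603],[[2.15,-2.31,0],-0.0603],[[2.15,-2.31,0],-0.0603],[[2.15,-2.31,0],-0.0603],[[2.15,-2.31,0],-0.0603],[[2.15,-2.31,0],-0.0603],[[2.15,-2.31,0],-0.0603],[[2.15,-2.31,0],-0.0603],[[2.15,-2.31,0],-0.0603],[[2.15,-2.31,0],-0.0603],[[2.15,-2.31,0],-0.0603],[[2.15,-2.31,0],-0.0603],[[2.15,-2.31,0],-0.0603],[[2.15,-2.31,0],-0.0603],[[2.15,-2.31,0],-0.0603],[[2.15,-2.31,0],-0.0603],[[2.15,-2.31,0],-0.0603]]' 0.6
```

```text
time_s: 1.97
ee_pos: [0.6271, 0.0505, 0.2053]
eef_rot: [-3.141, -0.0, 1.568]
force: [0.3, 0.3, 0.6]
grip_width: 0.0563
grip_force: 0.0
```

```bash
python3 -m pendant '[[[0,0,-2.5],0],[[0,0,-2.5],0],[[0,0,-2.5],0],[[0,0,-2.5],0],[[-0.1,0.05,-2.5],0],[[0,0,-1.5],0],[[0,0,-1],0],[[0,0,0],0]]' 0.45 20; python3 -m pendant '[[[0,0,0],0],[[0,0,0],0],[[0,0,0],0],[[0,0,0],0],[[0,0,0],0],[[0,0,0],0]]' 0 20
```

```text
time_s: 2.63
ee_pos: [0.6243, 0.0522, 0.0533]
eef_rot: [-3.138, 0.0, 1.571]
force: [0.2, 0.0, 0.2]
grip_width: 0.0419
grip_force: 0.0
time_s: 3.13
ee_pos: [0.626, 0.0523, 0.0563]
eef_rot: [3.139, -0.0, 1.571]
force: [3.8, 0.8, 1.8]
grip_width: 0.0155
grip_force: 20.0
```

```bash
python3 -m pendant '[[[0,-0.39,0.32],0],[[0,-0.39,0.32],0],[[0,-0.32,0.39],0],[[0,-0.32,0.39],0],[[0,-0.24,0.44],0],[[0,-0.23,0.45],0],[[0,-0.14,0.48],0],[[0,-0.14,0.49],0],[[0,-0.04,0.5],0],[[0,-0.04,0.5],0],[[0,0,0],0]]'
```

```text
time_s: 4.05
ee_pos: [0.626, 0.0295, 0.0993]
eef_rot: [3.139, 0.0, 1.571]
force: [6.0, -0.6, -1.8]
grip_width: 0.0157
grip_force: 20.0
```

```bash
python3 -m pendant '[[[0,0.06,0.5],0],[[0,0.06,0.5],0],[[0,0.15,0.48],0],[[0,0.16,0.48],0],[[0,0.25,0.44],0],[[0,0.25,0.44],0],[[0,0.33,0.38],0],[[0,0.33,0.38],0],[[0,0.4,0.31],0],[[0,0.4,0.3],0],[[0,0.46,0.22],0],[[0,0.45,0.22],0],[[0,0.49,0.13],0],[[0,0.49,0.12],0],[[0,0,0],0],[[0,0,0],0]]'
```

```text
time_s: 5.38
ee_pos: [0.6251, 0.0731, 0.1471]
eef_rot: [-3.141, -0.0, 1.572]
force: [-0.5, 0.7, -0.2]
grip_width: 0.0004
grip_force: 0.0
```

The grip slipped off partway through. I'll look to see where the hasp ended up.

```bash
python3 - <<'E'
from h import *
t=cam("top");s=cam("side")
a=cv2.resize(s["color"][90:210,260:380],None,fx=3.3,fy=4.5,interpolation=2)
b=cv2.resize(t["color"][110:220,170:270],None,fx=4,fy=4,interpolation=2)
o=np.zeros((560,800,3),np.uint8);o[:540,:396]=a;o[:440,400:]=b
cv2.imwrite("pics/c3.png",o[:,:,::-1])
E
```

```text
(no output)
```

View pics/c3.png

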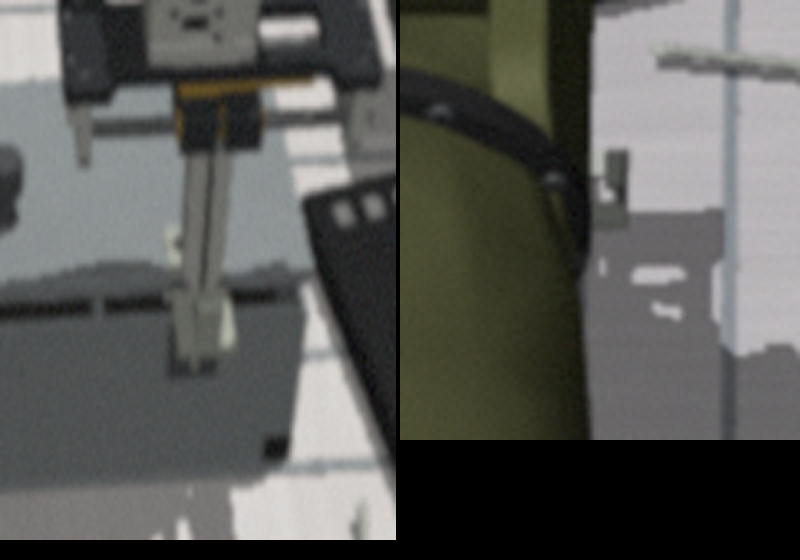

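```bash
python3 -m pendant '[[[0,0,2],0],[[0,0,2],0],[[0,0,2],0],[[-4,0,2],0],[[-4,0,0],0],[[-4,0,0],0],[[0,0,0],0]]'; python3 - <<'E'
from h import *
t=cam("top");s=cam("side")
a=cv2.resize(s["color"][120:200,280:360],None,fx=5,fy=5,interpolation=2)
b=cv2.resize(t["color"][120:200,170:250],None,fx=5,fy=5,interpolation=2)
cv2.imwrite("pics/c4.png",np.hstack([a,b])[:,:,::-1])
for h in(.6,.9,1.2,1.5,1.8,2.1,2.4):
    c,q=np.cos(h),np.sin(h)
    P=[.626,.0795-.028*c-.042*q,.116-.042*c+.028*q];E=[.626,.0795-.044*q,.116-.044*c]
    print(h,"tab crop side",(pix(s,P)-[280,120])*5,"top",(pix(t,P)-[170,120])*5+[400,0],"end side",(pix(s,E)-[280,120])*5,"top",(pix(t,E)-[170,120])*5+[400,0])
E
```

```text
time_s: 6.07
ee_pos: [0.5021, 0.0725, 0.2251]
eef_rot: [-3.138, 0.0, 1.571]
force: [-0.1, 0.6, 0.5]
grip_width: 0.0006
grip_force: 0.0
0.6 tab crop side [210.2172508  306.60004968] top [709.01046655 213.77292108] end side [200.87939602 296.35453747] top [657.32021342 227.02904095]
0.9 tab crop side [213.90135101 288.82060821] top [714.04458441 202.32144505] end side [205.12741653 298.66684154] top [679.25200743 220.31280011]
1.2 tab crop side [216.37247001 261.89126686] top [706.88384662 190.17076684] end side [209.01218743 291.70325144] top [692.8167825  211.60219373]
1.5 tab crop side [217.33867288 228.20121837] top [687.48195077 178.40930014] end side [212.15736578 275.74229607] top [696.52177737 201.54479822]
1.8 tab crop side [216.66393348 191.04945186] top [657.0584702  168.20897244] end side [214.23193605 251.99396156] top [689.5603852  190.96243283]
2.1 tab crop side [214.40075593 154.24750879] top [618.20068017 160.68427302] end side [214.9974009  222.58051592] top [672.03704685 180.80868275]
2.4 tab crop side [210.78926057 121.58774306] top [574.71171965 156.71881561] end side [214.34938938 190.35699132] top [645.14377134 172.08720884]
```

View pics/c4.png

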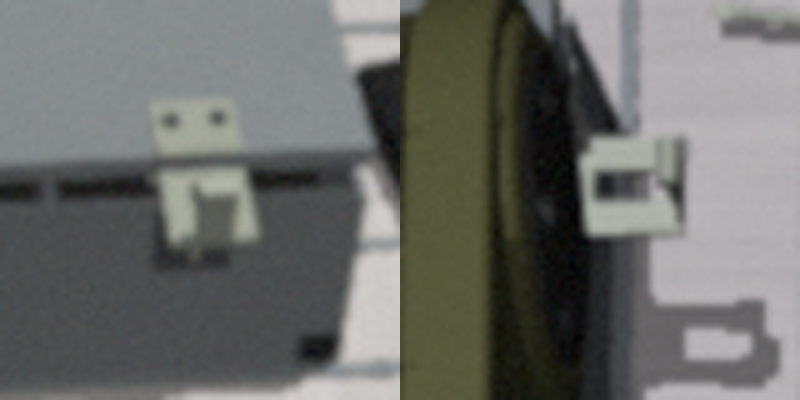

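The crop shows the hasp just past level: the strap end is at side crop row 248 and the tab at (218,195), which gives about 1.8 rad. With closed fingers in front of it, I'll push it farther back.

```bash
python3 -m pendant '[[[2.48,-2,0],0],[[2.48,-2,0],0],[[2.48,-2,0],0],[[2.48,0,0],0],[[2.48,0,-1],0],[[0,0,-4],0],[[0,0,-3],0],[[0,0,-1],0],[[0,0,0],0]]' && python3 -m pendant '[[[0,0.4,0],0],[[0,0.4,0],0],[[0,0.4,0],0],[[0,0.4,0],0],[[0,0.4,0],0],[[0,0.4,0],0],[[0,0.4,0],0],[[0,0.4,0],0],[[0,0.3,0],0],[[0,0,0],0]]'
```

```text
time_s: 6.92
ee_pos: [0.6316, 0.0124, 0.1329]
eef_rot: [-3.137, -0.0, 1.571]
force: [0.9, -0.3, 0.2]
grip_width: 0.0004
grip_force: 0.0
time_s: 7.75
ee_pos: [0.6339, 0.0407, 0.1424]
eef_rot: [3.134, 0.012, 1.568]
force: [-12.0, -45.0, 39.4]
grip_width: 0.0003
grip_force: 35.6
```

Force is too high, so I'll back off and look.

```bash
python3 -m pendant '[[[0,-0.4,0],0],[[0,-0.6,0],0],[[0,-1,0],0],[[0,-1,0],0],[[0,0,0],0]]'; python3 - <<'E'
from h import *
s=cam("side")
a=cv2.resize(s["color"][90:200,260:370],None,fx=5,fy=5,interpolation=2)
cv2.imwrite("pics/c5.png",a[:,:,::-1])
E
```

```text
time_s: 8.17
ee_pos: [0.6319, 0.0163, 0.1359]
eef_rot: [3.142, -0.0, 1.57]
force: [-0.4, -0.1, 0.2]
grip_width: 0.0004
grip_force: 0.0
```

View pics/c5.png

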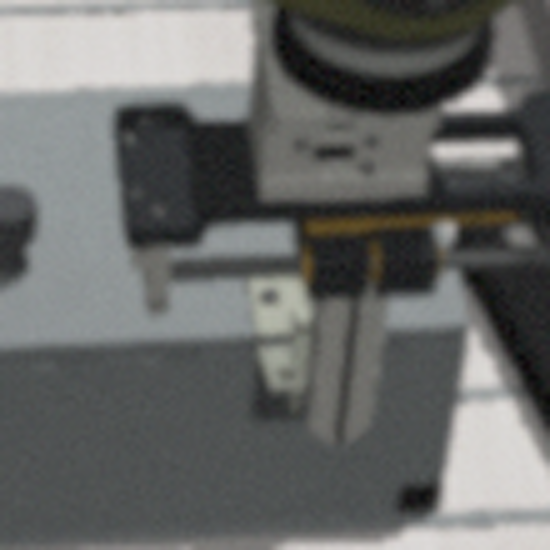

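The picture shows the hasp still at about 1.8, because I was pushing too low on the tab and it self-locked. I'll push higher, at the rolled end, and follow its arc.

```bash
python3 -m pendant '[[[-0.6,0,1.4],0],[[0,0.5,0],0],[[0,0.5,0],0],[[0,0.3,0],0],[[0,0.3,0],0],[[0,0.4,0.3],0],[[0,0.4,0.35],0],[[0,0,0],0]]'
```

```text
time_s: 8.88
ee_pos: [0.6262, 0.0424, 0.1571]
eef_rot: [3.141, -0.0, 1.571]
force: [-0.7, 0.3, -0.0]
grip_width: 0.0005
grip_force: 0.0
```

```bash
python3 -m pendant '[[[0,0.3,0.15],0],[[0,0.3,0.15],0],[[0,0.4,0.15],0],[[0,0.3,0.1],0],[[0,0.3,0.1],0],[[0,0.3,0.05],0],[[0,0.2,0],0],[[0,0,0],0]]'; python3 - <<'E'
from h import *
s=cam("side");a=cv2.resize(s["color"][100:200,270:370],None,fx=5,fy=5,interpolation=2)
cv2.imwrite("pics/c6.png",a[:,:,::-1])
E
```

```text
time_s: 9.55
ee_pos: [0.6262, 0.0631, 0.1641]
eef_rot: [3.141, -0.0, 1.571]
force: [-1.3, -0.4, 6.7]
grip_width: 0.0003
grip_force: 2.9
```

```bash
python3 -m pendant '[[[0,-1,0.3],0],[[0,-1,1],0],[[0,0,3],0],[[-3,1.5,2],0],[[-3,2.5,0],0],[[-3,2.5,0],0],[[-3.1,2.5,0],0],[[0,0,0],0],[[0,0,0],0]]' 0.6; python3 - <<'E'
from h import *
t=cam("top");s=cam("side")
a=cv2.resize(s["color"][110:200,280:360],None,fx=5,fy=5,interpolation=2)
b=cv2.resize(t["color"][110:200,170:250],None,fx=5,fy=5,interpolation=2)
cv2.imwrite("pics/c7.png",np.hstack([a,b])[:,:,::-1])
E
```

```text
time_s: 10.35
ee_pos: [0.5043, 0.1329, 0.2275]
eef_rot: [3.14, -0.0, 1.572]
force: [0.8, -0.7, -0.1]
grip_width: 0.0554
grip_force: 0.0
```

View pics/c7.png

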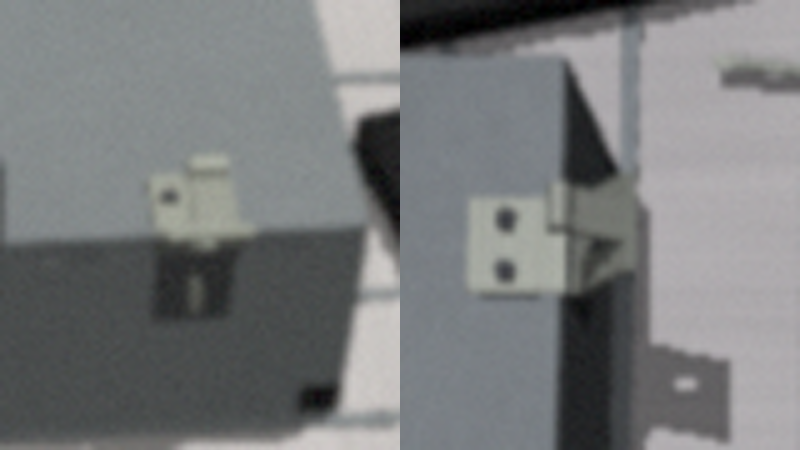

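The hasp now stands at about 2.45 rad: strap end at side crop row 235, tab at (210,165). On to the knob.

```bash
python3 -m pendant '[[[0,0,-2],0],[[0,0,-2],0],[[0,0,-2],0],[[0,0,-2],0],[[0.05,0.05,-1],0],[[0,0,-0.6],0],[[0,0,0],0],[[0,0,0],0]]' 0.6 45; python3 -m pendant '[[[0,0,0],0],[[0,0,0],0],[[0,0,0],0],[[0,0,0],0],[[0,0,0],0],[[0,0,0],0]]' 0 45
```

```text
time_s: 11.12
ee_pos: [0.506, 0.1328, 0.131]
eef_rot: [3.141, -0.0, 1.57]
force: [0.5, -0.1, 0.4]
grip_width: 0.0564
grip_force: 0.0
time_s: 11.62
ee_pos: [0.5058, 0.1331, 0.1306]
eef_rot: [3.14, -0.0, 1.571]
force: [2.7, 0.4, 1.3]
grip_width: 0.0232
grip_force: 45.0
```

```bash
python3 -m pendant '[[[0,0.23,0.59],0],[[0,0.23,0.59],0],[[0,0.28,0.56],0],[[0,0.29,0.56],0],[[0,0.34,0.53],0],[[0,0.34,0.53],0],[[0,0.39,0.5],0],[[0,0.39,0.5],0],[[0,0,0],0]]'
```

```text
time_s: 12.37
ee_pos: [0.5057, 0.1583, 0.1742]
eef_rot: [3.141, 0.0, 1.571]
force: [4.3, 0.6, -3.1]
grip_width: 0.0233
grip_force: 45.0
```

```bash
python3 -m pendant '[[[0,0.44,0.46],0],[[0,0.44,0.45],0],[[0,0.48,0.41],0],[[0,0.48,0.41],0],[[0,0.52,0.36],0],[[0,0.52,0.36],0],[[0,0.55,0.3],0],[[0,0.56,0.31],0],[[0,0.58,0.25],0],[[0,0.58,0.25],0],[[0,0.6,0.19],0],[[0,0.6,0.19],0],[[0,0,0],0]]'
```

```text
time_s: 13.45
ee_pos: [0.5054, 0.2215, 0.2134]
eef_rot: [-3.141, 0.001, 1.571]
force: [-0.1, -0.8, 0.8]
grip_width: 0.023
grip_force: 45.0
```

```bash
python3 -m pendant '[[[0,0.62,0.13],0],[[0,0.62,0.12],0],[[0,0.63,0.07],0],[[0,0.63,0.06],0],[[0,0.63,0],0],[[0,0.63,0],0],[[0,0.63,-0.06],0],[[0,0.63,-0.06],0],[[0,0.62,-0.12],0],[[0,0.62,-0.12],0],[[0,0.5,-0.14],0],[[0,0.5,-0.16],0],[[0,0,0],0],[[0,0,0],0]]'
```

```text
time_s: 14.62
ee_pos: [0.5051, 0.2951, 0.2116]
eef_rot: [3.141, -0.002, 1.572]
force: [-3.3, 5.1, 8.9]
grip_width: 0.0222
grip_force: 45.0
```

```bash
python3 -m pendant '[[[0,0,0],0],[[0,0,0],0],[[0,0,0],0],[[0,0.3,1],0],[[0,0,2],0],[[0,0,3],0],[[0,0,4],0],[[0,0,1.5],0],[[0,0,0],0]]' 0.6; python3 - <<'E'
from h import *
s=cam("side")
cv2.imwrite("pics/c8.png",cv2.resize(s["color"][20:220,190:390],None,fx=3,fy=3,interpolation=2)[:,:,::-1])
E
```

```text
time_s: 15.37
ee_pos: [0.5061, 0.2975, 0.3307]
eef_rot: [3.135, -0.003, 1.571]
force: [0.8, 0.2, -0.9]
grip_width: 0.0564
grip_force: 0.0
```

```bash
python3 -m pendant '[[[-0.46,-3.36,0],0.0796],[[-0.46,-3.36,0],0.0796],[[-0.46,-3.36,0],0.0796],[[-0.46,-3.36,0],0.0796],[[-0.46,-3.36,0],0.0796],[[-0.46,-3.36,-2],0.0796],[[-0.46,-3.36,-2],0.0796],[[-0.46,-3.36,-2],0.0796],[[-0.46,-3.36,-2],0.0796],[[-0.46,-3.36,-2],0.0796],[[-0.46,-3.36,-2],0.0796],[[-0.46,-3.36,-2],0.0796],[[-0.46,-3.36,-2],0.0796],[[-0.46,-3.36,-2],0.0796],[[0,0,0],0],[[0,0,0],0]]'
```

```text
time_s: 16.75
ee_pos: [0.4397, -0.1739, 0.1437]
eef_rot: [3.142, -0.004, 2.682]
force: [0.6, 0.3, -0.6]
grip_width: 0.0566
grip_force: 0.0
```

```bash
python3 -m pendant '[[[0.15,0.1,-2.5],0],[[0,0,-2.5],0],[[0,0,-2.5],0],[[0,0,-2.5],0],[[0,0,-1.5],0],[[0,0,-1],0],[[0,0,-0.5],0],[[0,0,0],0],[[0,0,0],0]]'; python3 -m pendant '[[[0,0,0],0],[[0,0,0],0],[[0,0,0],0],[[0,0,0],0],[[0,0,0],0],[[0,0,0],0]]' 0 25
```

```text
time_s: 17.5
ee_pos: [0.4431, -0.1721, 0.0163]
eef_rot: [3.142, 0.001, 2.685]
force: [-0.4, -0.2, 0.2]
grip_width: 0.0567
grip_force: 0.0
time_s: 18.0
ee_pos: [0.4427, -0.1724, 0.0159]
eef_rot: [-3.142, 0.001, 2.685]
force: [-0.5, -0.1, 3.9]
grip_width: 0.0281
grip_force: 25.0
```

```bash
python3 -m pendant '[[[0,0,1.5],0],[[0,0,3],0],[[0,0,3.5],0],[[0,0,3.5],0],[[0,0,3.5],0],[[0,0,3.4],0],[[0.47,2.8,0],-0.0928],[[0.47,2.8,0],-0.0928],[[0.47,2.8,0],-0.0928],[[0.47,2.8,0],-0.0928],[[0.47,2.8,0],-0.0928],[[0.47,2.8,0],-0.0928],[[0.47,2.8,0],-0.0928],[[0.47,2.8,0],-0.0928],[[0.47,2.8,0],-0.0928],[[0.47,2.8,0],-0.0928],[[0.47,2.8,0],-0.0928],[[0.47,2.8,0],-0.0928],[[0,0,0],0],[[0,0,0],0]]'; python3 - <<'E'
from h import *
t=cam("top");s=cam("side")
a=cv2.resize(s["color"][60:220,200:380],None,fx=2.2,fy=2.5,interpolation=2)
b=cv2.resize(t["color"][100:300,80:280],None,fx=2,fy=2,interpolation=2)
cv2.imwrite("pics/c9.png",np.hstack([a,b])[:,:,::-1])
E
```

```text
time_s: 19.67
ee_pos: [0.4986, 0.1646, 0.199]
eef_rot: [-3.141, 0.0, 1.574]
force: [-0.7, 0.1, -1.8]
grip_width: 0.0276
grip_force: 25.0
```

View pics/c9.png

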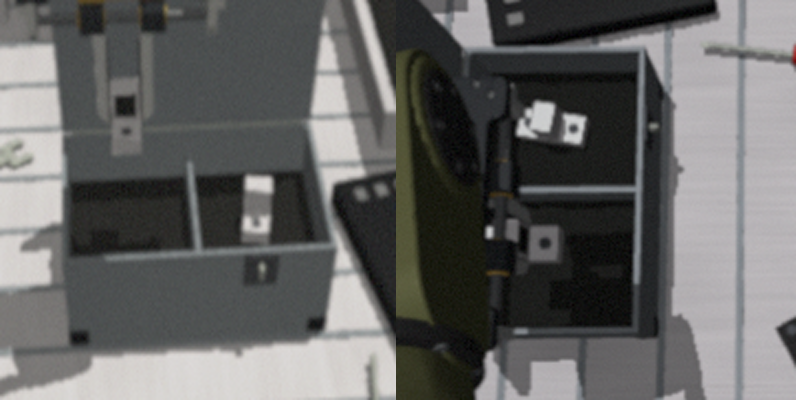

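The lid stands upright, the twin is in the right-hand pocket, and the jaw hangs over the empty left pocket at side crop (125,130). Lowering it now.

```bash
python3 -m pendant '[[[0,0,-2],0],[[0,0,-2],0],[[0,0,-2],0],[[0,0,-2],0],[[0,0,-1.5],0],[[0,0,-1],0],[[0,0,-0.7],0],[[0,0,-0.5],0],[[0,0,-0.3],0],[[0,0,-0.2],0],[[0,0,-0.2],0],[[0,0,0],0],[[0,0,0],0]]'
```

```text
time_s: 20.85
ee_pos: [0.4991, 0.1638, 0.0759]
eef_rot: [3.141, -0.0, 1.572]
force: [-0.1, -0.2, -2.6]
grip_width: 0.0279
grip_force: 25.0
```

```bash
python3 -m pendant '[[[0,0,-0.1],0],[[0,0,-0.1],0],[[0,0,-0.1],0],[[0,0,-0.1],0],[[0,0,0],0],[[0,0,0],0]]'
```

```text
time_s: 21.35
ee_pos: [0.4989, 0.1637, 0.0715]
eef_rot: [-3.141, 0.0, 1.572]
force: [0.2, -0.2, -2.0]
grip_width: 0.0281
grip_force: 25.0
```

```bash
python3 -m pendant '[[[0,0,-0.05],0],[[0,0,-0.05],0],[[0,0,-0.05],0],[[0,0,0],0],[[0,0,0],0]]'
```

```text
time_s: 21.77
ee_pos: [0.499, 0.1637, 0.0709]
eef_rot: [3.141, -0.0, 1.572]
force: [-4.6, 0.3, 8.9]
grip_width: 0.0279
grip_force: 25.0
```

It's on the floor. Release, go straight up and check.

```bash
python3 -m pendant '[[[0,0,0.05],0],[[0,0,0],0],[[0,0,0],0],[[0,0,0],0],[[0,0,1],0],[[0,0,2],0],[[0,0,3],0],[[0,0,4],0],[[0,0,4],0]]' 0.5; python3 -m pendant '[[[0,-4,1],0],[[0,-4,1],0],[[-2,-4,0],0],[[-3,-2.5,0],0],[[-3,-2.5,0],0],[[-3,-2.5,0],0],[[0,0,0],0],[[0,0,0],0]]'; python3 - <<'E'
from h import *
t=cam("top");s=cam("side")
a=cv2.resize(s["color"][20:400,190:380],None,fx=2,fy=1.55,interpolation=2)
b=cv2.resize(t["color"][80:300,60:260],None,fx=2,fy=2.2,interpolation=2)
o=np.zeros((600,800,3),np.uint8);o[:a.shape[0],:380]=a;o[:b.shape[0],390:790]=b
cv2.imwrite("pics/c10.png",o[:,:,::-1])
H=cv2.cvtColor(t["color"],cv2.COLOR_RGB2HSV)
print(blobs((H[:,:,0]>18)&(H[:,:,0]<32)&(H[:,:,1]>150)&(H[:,:,2]>90),40))
E
```

```text
time_s: 22.52
ee_pos: [0.4984, 0.1635, 0.2126]
eef_rot: [-3.141, 0.0, 1.572]
force: [0.7, 0.7, -0.6]
grip_width: 0.0467
grip_force: 0.0
time_s: 23.18
ee_pos: [0.3899, -0.0293, 0.2317]
eef_rot: [3.139, 0.0, 1.569]
force: [-0.1, 0.2, -0.4]
grip_width: 0.0471
grip_force: 0.0
[(np.int32(418), [412.3, 237.0], [397, 223, 31, 29])]
```

View pics/c10.png

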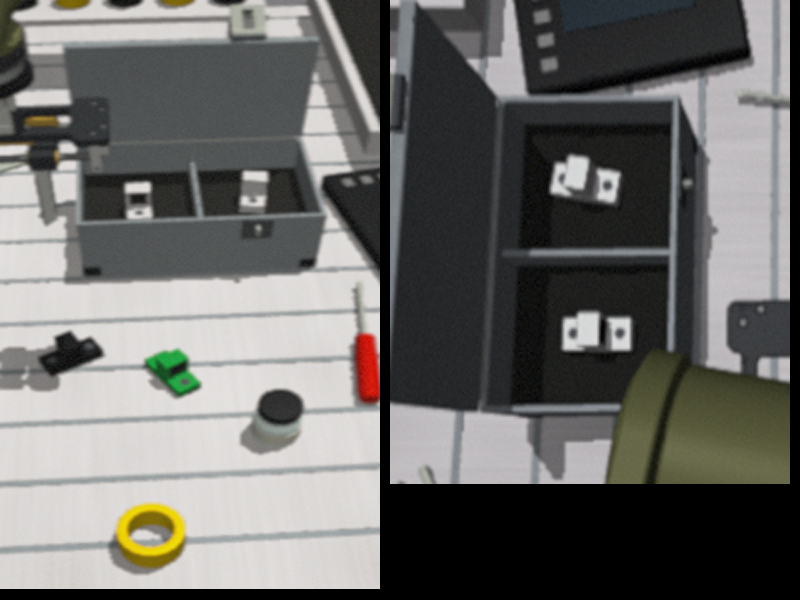

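The jaw stands on its foot in the left pocket at side crop (138,200). The lid is upright, the hasp is clear above it at (248,20), and the spool and jar are still standing.

```bash
python3 -c "
from station import ctrl
print(ctrl.hand_in())"
```

```text
the job is handed in; nothing more can be done
None
```

I handed the job in at about 23 s with the jaw on its foot in the empty pocket, the lid upright, the hasp at about 2.45 rad, and the spool and jar standing; I got no verdict back. My first push on the hasp jammed (about 60 N at the wrist, closed fingertips on the tab) before I backed off and redid it; that is under the 120 N wrist limit, and I took the contact to be fingers only, where the 40 N body limit would not apply.

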